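Take the sharpening stone out of its slide-lid case and set it in its holder

TASK

The sharpening stone is shut in its wooden case: hook the lid by its finger hole, slide it along its grooves until it comes right off the case, and leave it lying flat on the worktop. Then lift the stone out and set it down in the recess of the stone holder, flat and fully home between the stops; do not drop it. Leave the mug, the glass and the brush where they are.

Things in the scene. Friction and masses are not known exactly. Their poses are not given: they have to be found in the camera images.
- case: Light wooden whetstone case, fixed (rubber feet), 176 (x) x 138 (y) x 58 mm; origin at the centre of its underside, z up. The lid slides out to the case's +x over the low end wall (42 mm high, with a finger notch 64 mm wide down to 30 mm at its middle); the other end is tall. Grooves in the side walls, 42 to 53.5 mm above the worktop, guide it; the lips over them end 58 mm short of the low end. 116 mm are clear between the side walls.
- case_in (a point): Centre of the case's inner floor, 9 mm above the worktop, case axes. Four corner blocks 16 mm high on the floor keep the stone here with 3 mm play all round; between them a finger bay (x from -32 to +32 mm) leaves 33 mm free on either side of the stone (y), down to the floor.
- lid: The lid, a loose wooden plate 165 (x) x 124 (y) x 9 mm, 130 g; origin under its centre, x as the case's. In its grooves (play 1.5 mm a side, 2.5 mm above) its underside is 42 mm up. Shut or up to 30 mm open at first: origin 6 to 35 mm to +x of the case's. Past 112 mm it is out from under the lips and tips over the low end, outer end on the worktop, hole centre then near 18 mm up; past 171 mm its rear slips off.
- lid_mid (a point): Centre of the lid, half-way through its thickness; z along its upward normal.
- lid_hole (a point): Centre of the round finger hole (50 mm across, right through the 9 mm lid), half-way through; it lies 45 mm from the lid's centre towards +x, the end that comes out first. Under it, while the lid is shut, is the stone (its end 75 mm from its centre), its top 34 mm above the worktop and 8 mm below the lid's underside.
- stone: Sharpening stone, a block 150 (x) x 50 (y) x 25 mm, two layers of grey and off-white grit, about 0.4 kg. Origin at the centre of its underside, z up. It lies under the lid, long side along the case's x, underside 9 mm above the worktop.
- stone_mid (a point): Centre of the stone, half-way up (12.5 mm above its underside); same axes as the stone.
- holder: Stone holder, wooden base with a black rubber bed, fixed (rubber feet), 200 (x) x 78 (y) mm, 30 mm high; origin at the centre of its underside. The recess for the stone is 158 (x) x 57 (y) mm, floor 22 mm above the worktop. End stops rise 8 mm above that floor, side rails 5 mm; the rails are left out over the middle 64 mm (x from -32 to +32 mm), where the wood is 20 mm above the worktop.
- holder_seat (a point): Centre of the recess floor of the holder, 22 mm above the worktop; same axes as the holder.
- mug: Loose mug with handle, 90 mm across, 105 mm high, bystander; origin under it.
- glass: Loose clear glass tumbler, 81 mm across, 92 mm high, bystander; origin under it.
- brush: Loose scrubbing brush, 86 x 30 x 22 mm, bystander; origin under it.

How it is judged:
On the way, in this order (a step that is already met when the one before it is completed fails the run):
1. the lid has been slid out of its grooves, off the case, and lies flat on the worktop (x of lid_mid in the frame of case above 0.16 m and height (world z) of lid_mid below 0.009 m and angle between lid_mid's own z axis and vertical below 0.06 rad and linear speed of lid below 0.02 m/s), for 0.2 s.
2. the stone has been lifted clear out of the case in the fingers (height (world z) of stone_mid above 0.06 m and contact force between the fingers and stone above 0.5 N), for 0.2 s.
At the end, for the whole second after the job is handed in: The stone lies at rest and flat on the floor of the holder's recess (height within 3 mm), its centre within 6 mm (long way) and 5 mm (across) of the recess centre, its long side along the recess within 0.06 rad. The lid lies at rest and flat (within 0.06 rad) on the worktop, off the case (x of stone_mid in the frame of holder_seat between -0.006 and 0.006 m and y of stone_mid in the frame of holder_seat between -0.005 and 0.005 m and z of stone_mid in the frame of holder_seat between 0.009 and 0.0155 m and angle between the x axis of stone and the x axis of holder, either way round below 0.06 rad and angle between stone_mid's own z axis and vertical below 0.04 rad and linear speed of each of stone, lid below 0.02 m/s and height (world z) of lid_mid below 0.009 m and angle between lid_mid's own z axis and vertical below 0.06 rad); the robot touches nothing.
It fails at once if the stone is dropped (moves faster than 0.55 m/s with no finger touching it) (linear speed of stone above 0.55 m/s and contact force between the fingers and stone below 0.05 N).
It fails at once if the mug is pushed more than 25 mm from its place (distance of mug from where it was at the start of the episode above 0.025 m).
It fails at once if the glass is pushed more than 25 mm from its place (distance of glass from where it was at the start of the episode above 0.025 m).
It fails at once if the brush is pushed more than 25 mm from its place (distance of brush from where it was at the start of the episode above 0.025 m).
It also fails if it takes over 67 s, if anything falls off the work surface, if the arm or the gripper's body presses on something with over 40 N, if the wrist force passes 120 N, or if a joint passes its speed limit or range.

ROBOT

A 7-joint arm with a two-finger parallel gripper is mounted at the origin on a cart in front of the work surface, level with it; the furniture and walls round the work are solid. World frame = base frame: x ahead of the robot, y to its left, z up, the work surface at z = 0. Lengths are in m, angles in rad, forces in N, time in s.
With the tool pointing down it reaches from about 0.425 to 0.925 m from the base axis. Payload 6.8 kg.
Tool frame: the origin (TCP) lies on the centre line of the jaws, within the pads' length; the fingertips stand 17 mm ahead of it and the grasp point (between the pads) lies 2 mm behind it; z points along the fingers, x is the direction in which the jaws open and shut, and the axes are right-handed (so a half turn about z gives the same grasp; the last joint's range is limited). The gripper opens to 85 mm and grips with 20 to 120 N. Pads are 22 mm wide; open, the fingers measure 114 mm over their backs; the gripper's body (76 mm by 85 mm) begins 54 mm behind the grasp point. The pads swing forward as they close: fully open they stand 13 mm farther back than shut.
Start: joints at [-1.337, 0.477, 0.022, 1.555, -0.011, 1.109, -0.083], TCP at [0.226, 0.636, 0.248] pointing down, gripper open.
Joint ranges: [-2.96, 2.96], [-0.34, 2.1], [-1.41, 1.46], [0.24, 2.44], [-1.37, 4.51], [0.17, 1.92], [-2.96, 2.96]. Speed limits (rad/s): [2.39, 2.39, 3.14, 3.14, 3.14, 3.14, 3.14].

INTERFACE

Orientations are given as a rotation vector (axis times angle).
In Python, from bench import r gives the robot as it stands.
- The arm moves only by the tool arm_command, never from a script. Its argument "increments" is a list of rows, each a list of 3 entries, a list of its own where there are three numbers: the shift along the world's x, y, z in m, then the turn, a rotation vector about the world's x, y, z in rad, then the opening in per cent of the stroke, from 0 (shut) to 100 (fully open). A call has 1 to 10 rows; each row is the pose to reach, as a shift and turn from the pose commanded when the call began; what a row does not reach only later rows make up. A row lasts 1/10 s, in which the tool goes at most 50 mm and 8.59 degrees, less where a joint would pass 70% of its speed; a pose out of reach is approached as far as the arm can. A call with a gripper value outside its range is refused whole. The fingers move at their own pace and stop on an object; "newtons" is the grip in N (left out, the last holds). Time passes only in rows, so rows that repeat a pose let the fingers close. It gives the time, the measured TCP pose, the force and the opening at its end, in the units of the state.
- r.get_obs(): the state, without advancing time (a new reading comes with each control period).
- r.grab_frame(name): name is "scene" or "top" or "wrist"; returns the picture (480x640x3 uint8, blue, green, red); there is no depth.
- r.camera_model(name): a dict with "camera_matrix" (3x3 intrinsics, pixels), "camera_from_world" (4x4, takes a point from world to camera coordinates). Camera axes: x right, y down, z forward; pixel columns grow to the right and rows downward; lengths in m; the calibration is good to about 2 mm. The wrist camera is an equidistant fisheye: a pixel r from the principal point sees the ray r / f radians off the axis. A picture is of the moment at which its call begins: read the wrist's pose just before it. camera_model takes no time and is no camera call; for the wrist camera it gives the pose at the moment of the call.
- r.hand_in(): hands the job in, once; it reports no verdict.
The state is a dict: "clock": time; "joints": joint angles; "qvel": joint speeds; "tau": joint torques, N m; "tcp_pos": TCP position; "orientation": TCP orientation; "contact_force": force on the tool from outside, world axes, zero at the start; "moment": the same for the moment, N m; "grip_width": finger opening in m.
Only numpy, scipy, OpenCV 4.12 (cv2) and the standard library are available. Lean on these libraries where they do the work, as an engineer would, in place of code of your own. Each camera call takes 0.05 s, during which the arm holds its last target. There are 200 camera calls.

## Working session

There is one attempt and no reset: what is moved stays moved. The work goes in short steps, Python scripts to look and compute and a tool call to move; the robot and the scene stay as the last step left them, time stands still between calls to the robot, and variables do not carry over. Pictures are saved under pics/ and viewed, about 8 in all and at most 12, crops included, and the job is handed in when it is done.

Besides the shell and the picture viewer there is one more tool, called after "Request:" as a command line: name --argument value ..., lists and objects as JSON in quotes. arm_command: Moves the arm, as the interface text tells. Its arguments: {"type":"object","properties":{"increments":{"type":"array","items":{"type":"array"}},"newtons":{"type":"number"}},"required":["increments"]}

```bash
ls; mkdir -p pics
python3 - <<'E'
from bench import r
import cv2
o=r.get_obs(); print({k:o[k] for k in o})
for n in("top","scene"):
    f=r.grab_frame(n); cv2.imwrite(f"pics/{n}0.png",f)
    m=r.camera_model(n); print(n,m["camera_matrix"],m["camera_from_world"])
E
```

```text
pics
{'clock': 0.0, 'joints': array([-1.33713659,  0.4778213 ,  0.02236933,  1.55647423, -0.011509  ,
        1.109307  , -0.0830917 ]), 'qvel': array([ 4.98411194e-04, -1.74657706e-03, -2.21375543e-04, -4.73426311e-05,
        1.45135456e-03, -6.82771234e-04, -1.79427543e-03]), 'tau': array([-6.31594794e-04, -5.96453619e+01,  1.60765328e+00, -2.81199324e+01,
        1.24118550e-02,  9.16584424e-03,  7.85843241e-06]), 'tcp_pos': array([0.22605828, 0.63540954, 0.24730244]), 'orientation': array([ 2.56586079e+00,  1.81063854e+00, -2.27352963e-03]), 'contact_force': array([ 0.19867383,  0.76999231, -0.29856239]), 'moment': array([-0.00313847,  0.04652586,  0.01092496]), 'grip_width': 0.08522232822689133}
top [[607.08011345   0.         330.07028156]
 [  0.         607.08011345 246.57633795]
 [  0.           0.           1.        ]] [[-9.83621731e-04 -9.99897390e-01  1.42913542e-02 -6.75325951e-02]
 [-9.92247405e-01 -8.00153900e-04 -1.24275690e-01  6.38862160e-01]
 [ 1.24274373e-01 -1.43027994e-02 -9.92144803e-01  1.37425868e+00]
 [ 0.00000000e+00  0.00000000e+00  0.00000000e+00  1.00000000e+00]]
scene [[555.37244635   0.         316.89402755]
 [  0.         555.37244635 238.19755624]
 [  0.           0.           1.        ]] [[ 0.86129254 -0.50799742 -0.01066682 -0.56965157]
 [-0.3915962  -0.6502686  -0.65100167  0.23274549]
 [ 0.32377087  0.56487997 -0.75900135  1.11285764]
 [ 0.          0.          0.          1.        ]]
```

View pics/top0.png

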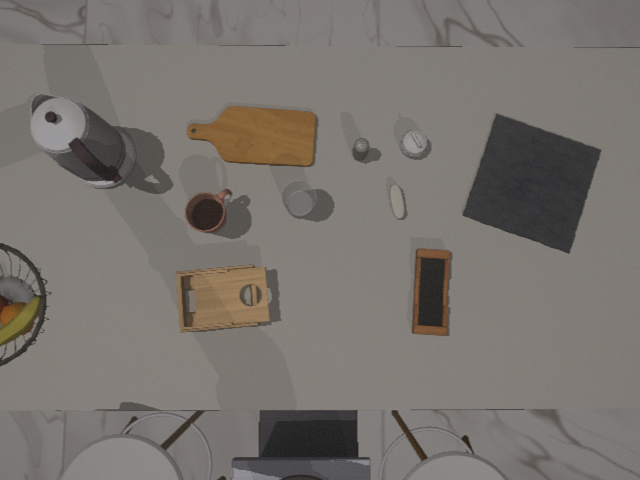

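View pics/scene0.png

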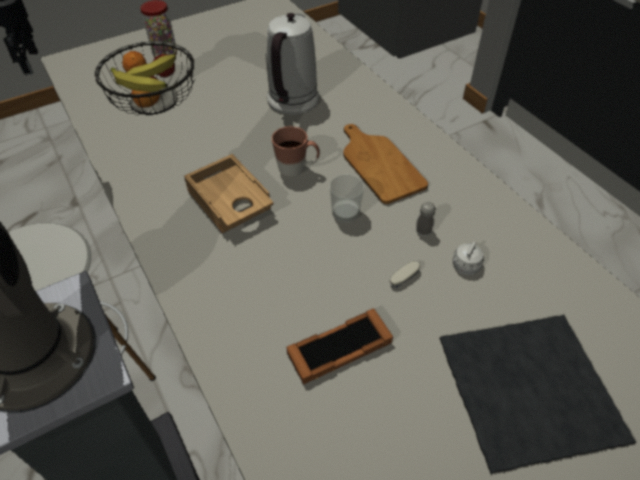

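The top view shows the case at about (222,300), its low end to the right (world -y), with the hole at (251,295). The holder is at (432,292) with its long side along world x, the glass at (300,200), the mug at (207,212) and the brush at (397,202). The lid is slightly open.

```bash
cat > h.py <<'E'
import numpy as np, cv2
from bench import r
def ray(name,uv,z,m=None):
    m=m or r.camera_model(name); K=m["camera_matrix"]; T=m["camera_from_world"]
    u=(np.array(uv,float)-[K[0,2],K[1,2]])/K[0,0]
    if name=="wrist":
        t=np.hypot(*u); d=np.array([*(u/max(t,1e-9)*np.sin(t)),np.cos(t)])
    else: d=np.array([*u,1])
    R=T[:3,:3]; c=-R.T@T[:3,3]; d=R.T@d
    return c+d*(z-c[2])/d[2]
def pix(name,p,m=None):
    m=m or r.camera_model(name); K=m["camera_matrix"]; T=m["camera_from_world"]
    q=T[:3,:3]@p+T[:3,3]
    if name=="wrist":
        t=np.arctan2(np.hypot(q[0],q[1]),q[2]); s=q[:2]/np.hypot(q[0],q[1])*t
    else: s=q[:2]/q[2]
    return s*K[0,0]+[K[0,2],K[1,2]]
E
python3 - <<'E'
from h import *
f=cv2.imread("pics/top0.png"); h=cv2.cvtColor(f,cv2.COLOR_BGR2HSV)
def box(mask,x0,y0,x1,y1):
    m=np.zeros_like(mask); m[y0:y1,x0:x1]=mask[y0:y1,x0:x1]
    c=max(cv2.findContours(m,cv2.RETR_EXTERNAL,cv2.CHAIN_APPROX_NONE)[0],key=cv2.contourArea)
    return cv2.boxPoints(cv2.minAreaRect(c))
wood=cv2.inRange(h,(5,70,40),(28,255,255))
dark=cv2.inRange(h,(0,0,0),(180,255,45))
for n,m,b,z in(("case",wood,(165,250,285,345),.055),("holder",wood,(405,240,460,345),.029),("bed",dark,(412,245,455,340),.022)):
    B=box(m,*b); P=np.array([ray("top",p,z)[:2] for p in B])
    print(n,B.round(1).tolist(),"\n",P.round(4).tolist(),"c",P.mean(0).round(4),"sides",[np.linalg.norm(P[i]-P[i-1]).round(4) for i in range(4)],
     "ang",[np.degrees(np.arctan2(*(P[i]-P[i-1])[::-1])).round(1) for i in range(4)])
a=cv2.resize(f[255:345,165:285],None,fx=5,fy=5,interpolation=cv2.INTER_CUBIC)
cv2.imwrite("pics/crop.png",np.clip(a*1.3,0,255))
E
```

```text
case [[174.3000030517578, 271.6000061035156], [264.5, 263.0], [270.20001220703125, 323.5], [180.10000610351562, 332.1000061035156]] 
 [[0.5791, 0.2888], [0.5989, 0.0832], [0.4611, 0.0684], [0.442, 0.2716]] c [0.5203 0.178 ] sides [np.float64(0.1381), np.float64(0.2065), np.float64(0.1386), np.float64(0.204)] ang [np.float64(7.2), np.float64(-84.5), np.float64(-173.9), np.float64(95.4)]
holder [[411.79998779296875, 333.8999938964844], [415.29998779296875, 248.3000030517578], [449.70001220703125, 249.6999969482422], [446.29998779296875, 335.29998779296875]] 
 [[0.437, -0.2566], [0.6364, -0.2682], [0.6332, -0.3494], [0.4338, -0.3364]] c [ 0.5351 -0.3027] sides [np.float64(0.0798), np.float64(0.1997), np.float64(0.0812), np.float64(0.1998)] ang [np.float64(87.7), np.float64(-3.3), np.float64(-92.3), np.float64(176.3)]
bed [[418.29998779296875, 324.3999938964844], [421.0, 258.5], [443.6000061035156, 259.3999938964844], [440.8999938964844, 325.29998779296875]] 
 [[0.4587, -0.2731], [0.613, -0.2824], [0.6109, -0.336], [0.4565, -0.3259]] c [ 0.5348 -0.3043] sides [np.float64(0.0529), np.float64(0.1546), np.float64(0.0536), np.float64(0.1547)] ang [np.float64(87.6), np.float64(-3.5), np.float64(-92.3), np.float64(176.3)][ WARN:0@0.594] global loadsave.cpp:1063 imwrite_ Unsupported depth image for selected encoder is fallbacked to CV_8U.
```

View pics/crop.png

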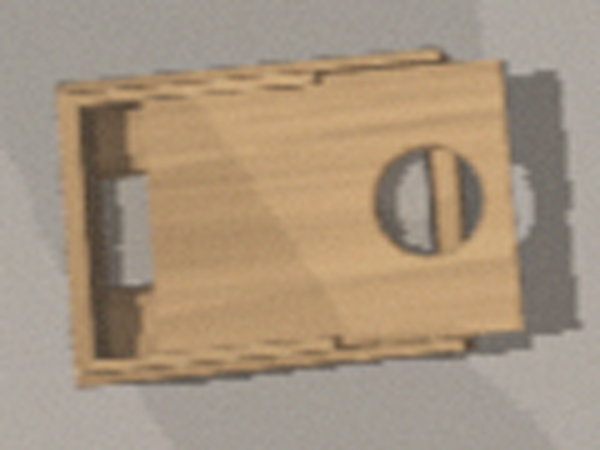

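The crop shows the tall end at left (57,85)-(77,385), the hole at (429,200) and the lid's right edge at (500,60)-(522,328). The low end wall and the stone's end are visible through the hole.

Run:
```python
from h import *
q=lambda x,y,z: ray("top",(x/5+165,y/5+255),z)
A,B=q(57,85,.058),q(77,385,.058); L=[q(500,60,.051),q(522,328,.051)]; H=q(429,200,.0465)
W=[q(57,85,.058),q(443,53,.053)]; W2=[q(77,385,.058),q(472,350,.053)]
an=lambda a,b:np.degrees(np.arctan2(b[1]-a[1],b[0]-a[0])).round(2)
print("tall end",A,B,np.linalg.norm(A-B),an(A,B)); print("lid edge",L,np.linalg.norm(L[0]-L[1]),an(*L))
print("walls",an(*W),an(*W2)); print("hole",H)
yaw=np.radians(np.mean([an(*W),an(*W2),an(A,B)+90])); 
yaw=np.radians(np.mean([an(*W),an(*W2)])); ex=np.array([np.cos(yaw),np.sin(yaw)]); ey=np.array([-ex[1],ex[0]])
O=((A+B)/2)[:2]+.088*ex; print("yaw",np.degrees(yaw),"ex",ex,"origin",O,"hole in case",(H[:2]-O)@ex,(H[:2]-O)@ey, "lid edge",((L[0]+L[1])[:2]/2-O)@ex)
```

```text
tall end [0.5779277  0.28321184 0.058     ] [0.44239727 0.27011525 0.058     ] 0.13616173548981364 -174.48
lid edge [array([0.5900743 , 0.08223556, 0.051     ]), array([0.46773037, 0.07073509, 0.051     ])] 0.12288326655452632 -174.63
walls -85.04 -85.02
hole [0.52604835 0.11437052 0.0465    ]
yaw -85.03 ex [ 0.08663412 -0.9962402 ] origin [0.51778629 0.18899441] hole in case 0.0750590926962276 0.001766017909524075 lid edge 0.1130491033030129
```

Request:
arm_command --increments '[[[0.03,-0.05,0],[0,0,-0.11],0],[[0.06,-0.1,0],[0,0,-0.22],0],[[0.09,-0.15,0],[0,0,-0.33],0],[[0.12,-0.2,0],[0,0,-0.44],0],[[0.15,-0.25,0],[0,0,-0.55],0],[[0.18,-0.3,0],[0,0,-0.66],0],[[0.21,-0.35,0],[0,0,-0.77],0],[[0.24,-0.4,-0.02],[0,0,-0.88],0],[[0.27,-0.45,-0.05],[0,0,-1.0],0],[[0.285,-0.485,-0.08],[0,0,-1.1],0]]' --newtons 20

```text
clock: 1.1
tcp_pos: [0.479, 0.2116, 0.2028]
orientation: [-3.134, -0.195, -0.004]
contact_force: [1.5, 1.7, -0.4]
grip_width: -0.0002
```

Request:
arm_command --increments '[[[0.015,-0.036,-0.02],[0,0,-0.038],0],[[0.015,-0.036,-0.03],[0,0,-0.038],0],[[0.015,-0.036,-0.03],[0,0,-0.038],0],[[0.015,-0.036,-0.03],[0,0,-0.038],0]]'

```text
clock: 1.5
tcp_pos: [0.4921, 0.1785, 0.1725]
orientation: [-3.138, -0.146, 0.001]
contact_force: [0.2, 0.5, 0.9]
grip_width: -0.0001
```

Run:
```python
from h import *
o=r.get_obs(); print(o["clock"],o["tcp_pos"],o["orientation"],o["contact_force"],o["grip_width"])
m=r.camera_model("wrist"); f=r.grab_frame("wrist"); cv2.imwrite("pics/w1.png",f)
np.save("w1.npy",m,allow_pickle=True)
print(pix("wrist",np.array([.526,.114,.0465]),m),pix("wrist",o["tcp_pos"],m))
```

```text
1.5 [0.4921485  0.17854323 0.17250605] [-3.13780196e+00 -1.45854173e-01  7.04502272e-04] [0.2316089  0.45501199 0.93260023] -6.831647143754117e-05
[354.25867142 327.2183672 ] [318.36956842 325.68714539]
```

View pics/w1.png

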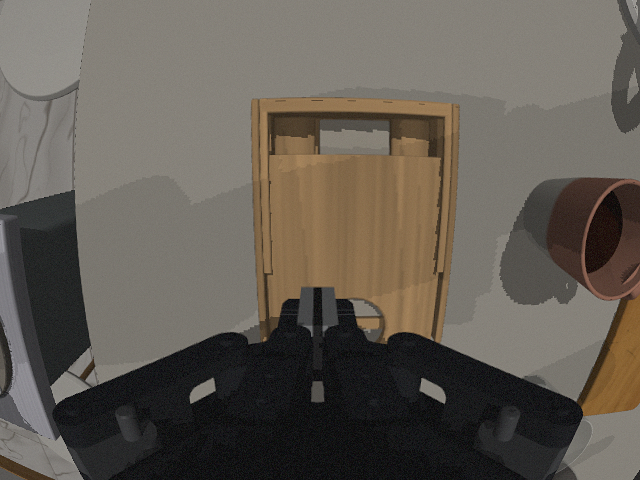

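The wrist view shows the case's tall-end corners at (252,99) and (460,104), and the hole behind the fingers with its right edge at about (385,318). I'll cross-check these against the top view.

Run:
```python
from h import *
m=np.load("w1.npy",allow_pickle=True).item()
A,B=[ray("wrist",p,.058,m)[:2] for p in((459,104),(252,99))]
print(A,B,np.linalg.norm(A-B),np.degrees(np.arctan2(*(A-B)[::-1])))
print("hole right edge, expect ~(.551,.114)",ray("wrist",(385,318),.051,m))
print("lid rear corners, x_case -52:",ray("wrist",(270,155),.051,m),ray("wrist",(440,157),.051,m))
yaw=np.radians(-84.9);ex=np.array([np.cos(yaw),np.sin(yaw)]);O=np.array([.5178,.189]);ey=np.array([-ex[1],ex[0]])
for p in(A,B,ray("wrist",(270,155),.051,m)[:2],ray("wrist",(440,157),.051,m)[:2],ray("wrist",(385,318),.051,m)[:2]): print((p-O)@ex,(p-O)@ey)
```

```text
[0.57686214 0.284814  ] [0.44107408 0.27194633] 0.1363963812543411 5.413351873978241
hole right edge, expect ~(.551,.114) [0.54739924 0.1256831  0.051     ]
lid rear corners, x_case -52: [0.45500686 0.23590294 0.051     ] [0.56966475 0.24700826 0.051     ]
-0.09018439361009944 0.06734563156002521
-0.08943844253005834 -0.06904870987782828
-0.052299206764740334 -0.05837514074919108
-0.0531681271107948 0.05681602488363288
0.06569743949645446 0.023853545424470466
```

Request:
arm_command --increments '[[[0.015,-0.03,-0.02],[0,0,0],0],[[0.033,-0.063,-0.05],[0,0,0],0],[[0.033,-0.063,-0.08],[0,0,0],0],[[0.033,-0.063,-0.08],[0,0,0],0],[[0.033,-0.063,-0.08],[0,0,0],0],[[0.033,-0.063,-0.08],[0,0,0],0]]'

```text
clock: 2.15
tcp_pos: [0.5263, 0.1162, 0.0941]
orientation: [-3.137, -0.147, -0.004]
contact_force: [0.3, 0.3, -0.2]
grip_width: 0.0001
```

Request:
arm_command --increments '[[[-0.001,-0.001,-0.01],[0,0,0],0],[[-0.001,-0.001,-0.018],[0,0,0],0],[[-0.001,-0.001,-0.025],[0,0,0],0],[[-0.001,-0.001,-0.031],[0,0,0],0],[[-0.001,-0.001,-0.036],[0,0,0],0],[[-0.001,-0.001,-0.036],[0,0,0],0]]'

```text
clock: 2.75
tcp_pos: [0.524, 0.1131, 0.0556]
orientation: [3.138, 0.143, -0.002]
contact_force: [0.3, -0.2, 0.5]
grip_width: 0.0
```

Request:
arm_command --increments '[[[0.001,-0.008,0],[0,0,0],0],[[0.0015,-0.016,0],[0,0,0],0],[[0.002,-0.024,0],[0,0,0],0],[[0.003,-0.032,0],[0,0,0],0],[[0.0035,-0.04,0],[0,0,0],0],[[0.0045,-0.048,0],[0,0,0],0],[[0.005,-0.056,0],[0,0,0],0],[[0.0055,-0.064,0],[0,0,0],0],[[0.006,-0.072,0],[0,0,0],0],[[0.0065,-0.075,0],[0,0,0],0]]'

```text
clock: 3.75
tcp_pos: [0.5309, 0.0369, 0.0564]
orientation: [3.138, 0.141, -0.0]
contact_force: [-0.2, -0.4, -0.6]
grip_width: -0.0001
```

Run:
```python
from h import *
o=r.get_obs(); print(o["clock"],o["tcp_pos"],o["contact_force"])
f=r.grab_frame("scene"); g=r.grab_frame("top")
a=cv2.resize(f[120:280,150:310],None,fx=3,fy=3); b=cv2.resize(g[240:360,160:360],None,fx=2,fy=2); 
c=np.zeros((480,880,3),np.uint8); c[:,:480]=a; c[:240,480:]=b; cv2.imwrite("pics/p1.png",c[:,:880][:, :800] if 0 else cv2.resize(c,(800,436)))
```

```text
3.75 [0.53090626 0.03692504 0.05640548] [-0.22821826 -0.42321476 -0.62329921]
```

View pics/p1.png

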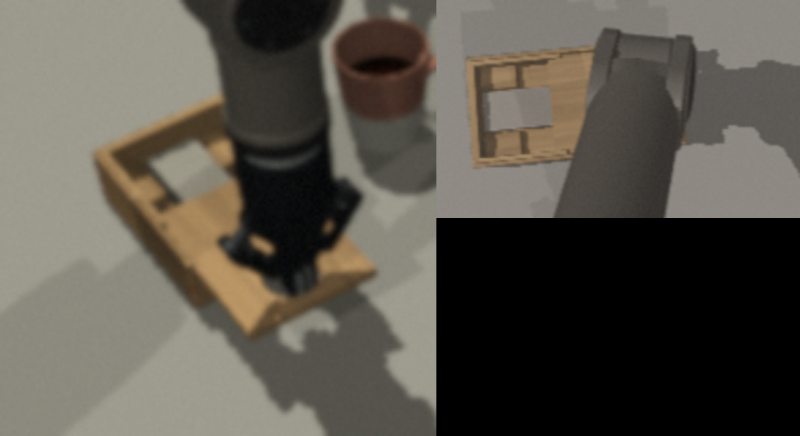

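The lid slides with the finger; its origin is now about 98 mm past the case's. I'll go on past the tipping point.

Request:
arm_command --increments '[[[0.0005,-0.008,0],[0,0,0],0],[[0.0015,-0.016,0],[0,0,0],0],[[0.002,-0.024,0],[0,0,0],0],[[0.0025,-0.026,-0.004],[0,0,0],0],[[0.0025,-0.026,-0.01],[0,0,0],0],[[0.0025,-0.026,-0.016],[0,0,0],0],[[0.0025,-0.026,-0.022],[0,0,0],0],[[0.0025,-0.026,-0.028],[0,0,0],0],[[0.0025,-0.026,-0.032],[0,0,0],0],[[0.0025,-0.026,-0.032],[0,0,0],0]]'

```text
clock: 4.85
tcp_pos: [0.5339, 0.0134, 0.0241]
orientation: [-3.137, -0.145, -0.001]
contact_force: [0.5, 0.8, 0.6]
grip_width: -0.0004
```

Run:
```python
from h import *
o=r.get_obs(); print(o["clock"],o["tcp_pos"],o["contact_force"])
f=r.grab_frame("scene")
cv2.imwrite("pics/p2.png",cv2.resize(f[140:300,170:330],None,fx=3,fy=3))
```

```text
4.85 [0.5338598  0.0133598  0.02414241] [0.48180536 0.78465541 0.63036462]
```

View pics/p2.png

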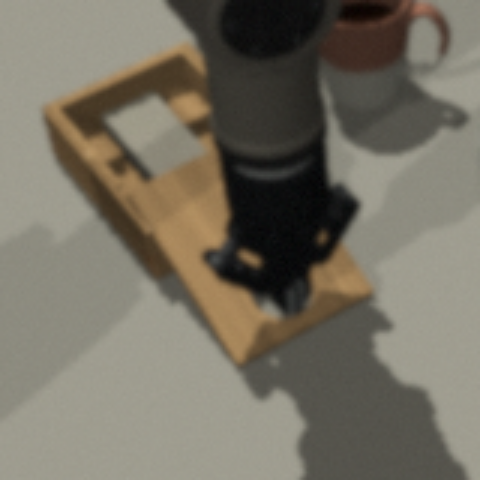

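The lid has tipped over the low end with the finger still in its hole. I'll pull it off.

Request:
arm_command --increments '[[[0.0005,-0.008,-0.001],[0,0,0],0],[[0.0015,-0.016,-0.002],[0,0,0],0],[[0.002,-0.024,-0.003],[0,0,0],0],[[0.003,-0.032,-0.003],[0,0,0],0],[[0.0035,-0.04,-0.003],[0,0,0],0],[[0.0045,-0.048,-0.003],[0,0,0],0],[[0.005,-0.056,-0.003],[0,0,0],0],[[0.006,-0.064,-0.003],[0,0,0],0],[[0.0065,-0.072,-0.003],[0,0,0],0],[[0.0065,-0.074,-0.003],[0,0,0],0]]'

```text
clock: 5.9
tcp_pos: [0.54, -0.0633, 0.0214]
orientation: [3.138, 0.14, 0.0]
contact_force: [-0.4, 1.0, -0.2]
grip_width: 0.0002
```

Request:
arm_command --increments '[[[0,0.003,0],[0,0,0],0],[[0,0.006,0],[0,0,0],0],[[0,0.006,0.015],[0,0,0],0],[[0,0.006,0.04],[0,0,0],0],[[0,0.006,0.08],[0,0,0],0],[[0,0.03,0.11],[0,0,0],0],[[-0.005,0.07,0.12],[0,0,0],0],[[-0.008,0.11,0.12],[0,0,0],50],[[-0.01,0.15,0.12],[0,0,0],70],[[-0.01,0.16,0.12],[0,0,0],76]]'

```text
clock: 6.9
tcp_pos: [0.5295, 0.1044, 0.1426]
orientation: [-3.135, -0.154, -0.002]
contact_force: [-0.5, 0.6, 1.0]
grip_width: 0.0433
```

Run:
```python
from h import *
o=r.get_obs(); print(o["clock"],o["tcp_pos"],o["orientation"],o["contact_force"],o["grip_width"])
m=r.camera_model("wrist"); f=r.grab_frame("wrist"); g=r.grab_frame("scene"); np.save("w2.npy",m,allow_pickle=True); cv2.imwrite("pics/w2raw.png",f)
c=np.zeros((600,800,3),np.uint8); c[:480,:400]=f[:,120:520]; c[:480,400:]=cv2.resize(g[120:300,170:320],(400,480)); cv2.imwrite("pics/w2.png",c[:480])
```

```text
6.9 [0.52952528 0.10436405 0.14258927] [-3.13494716e+00 -1.54492488e-01 -1.55922880e-03] [-0.53528007  0.60795297  0.98536485] 0.04326168193050699
```

View pics/w2.png

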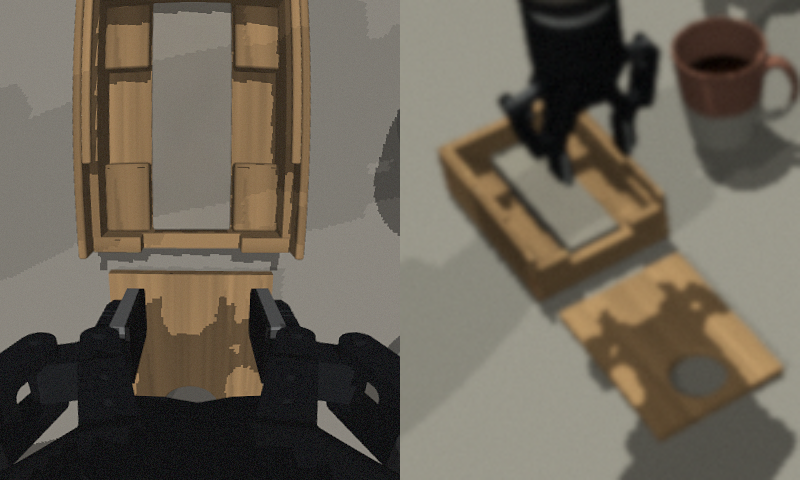

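The lid lies flat on the worktop, clear of the case. The stone's edges are at crop u=152 and 232, its near end at v=230 and its far end at about v=3.

Run:
```python
from h import *
m=np.load("w2.npy",allow_pickle=True).item()
yaw=np.radians(-84.9);ex=np.array([np.cos(yaw),np.sin(yaw)]);O=np.array([.517,.190]);ey=np.array([-ex[1],ex[0]])
P=[ray("wrist",p,.034,m)[:2] for p in((272,230),(352,230),(352,120),(272,120),(274,4),(350,4))]
for p in P: print(p.round(4),((p-O)@ex).round(4),((p-O)@ey).round(4))
d=P[0]-P[3];d2=P[1]-P[2];print(np.degrees(np.arctan2(d[1],d[0])),np.degrees(np.arctan2(d2[1],d2[0])))
print("lid rear edge z.009",[((ray("wrist",p,.009,m)[:2]-O)@ex).round(4) for p in((230,271),(392,273))])
```

```text
[0.4988 0.1141] 0.074 -0.0249
[0.5505 0.1191] 0.0736 0.027
[0.5427 0.1892] 0.0031 0.0255
[0.4931 0.1845] 0.0034 -0.0243
[0.4861 0.2624] -0.0749 -0.0243
[0.5343 0.2669] -0.075 0.0241
-85.36385703967869 -83.6860500184091
lid rear edge z.009 [np.float64(0.1113), np.float64(0.1119)]
```

Request:
arm_command --increments '[[[-0.006,0.043,-0.02],[0,0,0],76],[[-0.0125,0.086,-0.04],[0,0,0],76],[[-0.0125,0.086,-0.04],[0,0,0],76],[[-0.0125,0.086,-0.04],[0,0,0],76],[[-0.0125,0.086,-0.04],[0,0,0],76]]'

```text
clock: 7.5
tcp_pos: [0.5183, 0.1817, 0.102]
orientation: [3.137, 0.138, 0.001]
contact_force: [0.3, -0.3, 1.0]
grip_width: 0.0646
```

Request:
arm_command --increments '[[[-0.001,0.008,-0.01],[0,0,0],76],[[-0.001,0.008,-0.025],[0,0,0],76],[[-0.001,0.008,-0.04],[0,0,0],76],[[-0.001,0.008,-0.052],[0,0,0],76],[[-0.001,0.008,-0.062],[0,0,0],76],[[-0.001,0.008,-0.07],[0,0,0],76],[[-0.001,0.008,-0.074],[0,0,0],76],[[-0.001,0.008,-0.074],[0,0,0],76]]'

```text
clock: 8.3
tcp_pos: [0.5163, 0.1921, 0.0269]
orientation: [3.138, 0.143, -0.001]
contact_force: [0.6, 0.3, -0.7]
grip_width: 0.0651
```

Request:
arm_command --increments '[[[0,0,0],[0,0,0],50],[[0,0,0],[0,0,0],45],[[0,0,0],[0,0,0],40],[[0,0,0],[0,0,0],40],[[0,0,0],[0,0,0],40],[[0,0,0],[0,0,0],40],[[0,0,0],[0,0,0],40]]' --newtons 60

```text
clock: 9.0
tcp_pos: [0.517, 0.1924, 0.0281]
orientation: [-3.138, -0.143, -0.002]
contact_force: [-0.6, -1.6, 5.6]
grip_width: 0.0486
```

Request:
arm_command --increments '[[[0,0,0.005],[0,0,0],40],[[0,0,0.015],[0,0,0],40],[[0,0,0.03],[0,0,0],40],[[0,0,0.05],[0,0,0],40],[[0,0,0.07],[0,0,0],40],[[0,0,0.09],[0,0,0],40],[[0,0,0.11],[0,0,0],40],[[0,0,0.12],[0,0,0],40],[[0,0,0.12],[0,0,0],40],[[0,0,0.12],[0,0,0],40]]'

```text
clock: 10.0
tcp_pos: [0.516, 0.1923, 0.1472]
orientation: [3.138, 0.143, -0.001]
contact_force: [0.5, 0.2, -5.0]
grip_width: 0.0492
```

Run:
```python
from h import *
o=r.get_obs(); print(o["clock"],o["tcp_pos"],o["orientation"],o["contact_force"],o["moment"],o["grip_width"])
m=r.camera_model("wrist"); f=r.grab_frame("wrist"); g=r.grab_frame("scene"); np.save("w3.npy",m,allow_pickle=True); cv2.imwrite("pics/w3raw.png",f)
c=np.zeros((480,800,3),np.uint8); c[:480,:400]=f[:,120:520]; c[:480,400:]=cv2.resize(g[70:250,150:300],(400,480)); cv2.imwrite("pics/w3.png",c)
```

```text
10.0 [0.51603506 0.19226836 0.14716734] [ 3.13829154e+00  1.43317119e-01 -8.18715225e-04] [ 0.49725105  0.23933982 -4.97727584] [-0.02314403  0.02770847  0.01518255] 0.04922181231154174
```

View pics/w3.png

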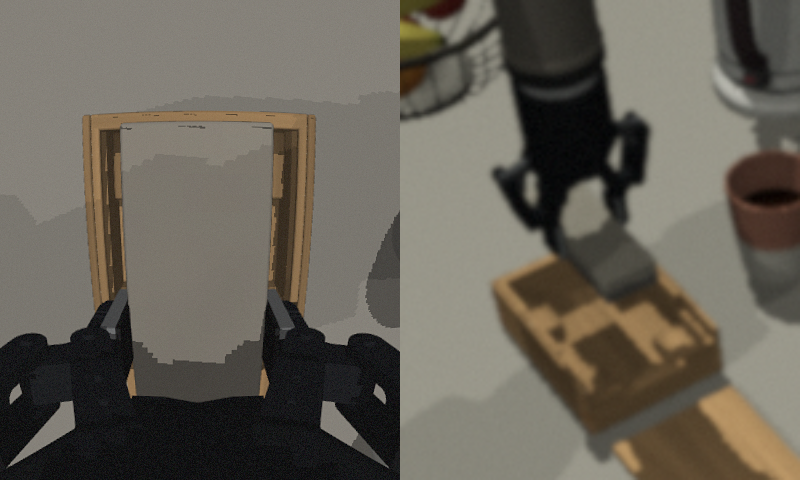

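The stone is held, and its far top edge is at about v=126, crop u=121–272. I'll work out its offset in the grasp and the holder target.

Run:
```python
from h import *
m=np.load("w3.npy",allow_pickle=True).item()
f=cv2.imread("pics/w3raw.png"); g=cv2.cvtColor(f,cv2.COLOR_BGR2HSV)
print(g[105:135:2,320].tolist())
t=np.array([.5160,.1923]); yaw=np.radians(5.23-90); ex=np.array([np.cos(yaw),np.sin(yaw)]);ey=np.array([-ex[1],ex[0]])
for z in(.148,.153):
  for p in((241,126),(392,126),(248,250),(388,250),(251,300),(386,300)):
    q=ray("wrist",p,z,m)[:2]; print(z,p,((q-t)@ex).round(4),((q-t)@ey).round(4))
```

```text
[[25, 23, 122], [27, 21, 120], [26, 17, 120], [16, 116, 139], [16, 114, 152], [17, 114, 150], [16, 109, 150], [17, 112, 152], [18, 53, 121], [14, 29, 130], [17, 30, 119], [23, 29, 80], [19, 31, 138], [18, 29, 132], [19, 31, 133]]
0.148 (241, 126) -0.0732 -0.0259
0.148 (392, 126) -0.0731 0.0248
0.148 (248, 250) -0.03 -0.0248
0.148 (388, 250) -0.03 0.0247
0.148 (251, 300) -0.0108 -0.0248
0.148 (386, 300) -0.0107 0.0251
0.153 (241, 126) -0.0729 -0.0248
0.153 (392, 126) -0.0728 0.0238
0.153 (248, 250) -0.0314 -0.0238
0.153 (388, 250) -0.0314 0.0237
0.153 (251, 300) -0.013 -0.0239
0.153 (386, 300) -0.0129 0.024
```

Request:
arm_command --increments '[[[0.001,-0.02,0],[0,0,-0.06],40],[[0.002,-0.055,0],[0,0,-0.18],40],[[0.004,-0.09,0],[0,0,-0.3],40],[[0.005,-0.125,0],[0,0,-0.42],40],[[0.006,-0.16,0],[0,0,-0.54],40],[[0.008,-0.195,0],[0,0,-0.66],40],[[0.01,-0.23,0],[0,0,-0.78],40],[[0.011,-0.265,0],[0,0,-0.9],40],[[0.012,-0.3,0],[0,0,-1.02],40],[[0.013,-0.335,0],[0,0,-1.14],40]]'

```text
clock: 11.1
tcp_pos: [0.5286, -0.1448, 0.1469]
orientation: [2.713, -1.582, -0.001]
contact_force: [0.9, 0.5, -4.1]
grip_width: 0.0489
```

Request:
arm_command --increments '[[[0.001,-0.035,0],[0,0,-0.12],40],[[0.003,-0.07,0],[0,0,-0.24],40],[[0.005,-0.105,0],[0,0,-0.36],40],[[0.006,-0.14,0],[0,0,-0.48],40],[[0.007,-0.16,0],[0,0,-0.56],40],[[0.007,-0.16,0],[0,0,-0.583],40],[[0.007,-0.16,0],[0,0,-0.583],40],[[0.007,-0.16,0],[0,0,-0.583],40],[[0.007,-0.16,0],[0,0,-0.583],40],[[0.007,-0.16,0],[0,0,-0.583],40]]'

```text
clock: 12.1
tcp_pos: [0.5368, -0.3017, 0.1474]
orientation: [-2.154, 2.286, 0.001]
contact_force: [0.1, 0.2, -4.6]
grip_width: 0.0491
```

Run:
```python
from h import *
o=r.get_obs(); print(o["clock"],o["tcp_pos"],o["orientation"],o["contact_force"],o["grip_width"])
a=2*np.arctan2(o["orientation"][1],o["orientation"][0]); print("jaw deg",np.degrees(a))
```

```text
12.1 [ 0.53675737 -0.30172627  0.14735091] [-2.15392614e+00  2.28630601e+00  7.51558621e-04] [ 0.05033003  0.15505221 -4.6400753 ] 0.049070895251040844
jaw deg 266.5846103211127
```

Request:
arm_command --increments '[[[-0.0005,-0.001,-0.02],[0,0,0],40],[[-0.0005,-0.0015,-0.04],[0,0,0],40],[[-0.0005,-0.0015,-0.055],[0,0,0],40],[[-0.0005,-0.0015,-0.06],[0,0,0],40],[[-0.0005,-0.0015,-0.06],[0,0,0],40],[[-0.0005,-0.0015,-0.06],[0,0,0],40]]'

```text
clock: 12.7
tcp_pos: [0.5365, -0.3046, 0.0882]
orientation: [-2.152, 2.288, -0.002]
contact_force: [0.6, -0.9, -4.8]
grip_width: 0.0489
```

Run:
```python
from h import *
o=r.get_obs(); print(o["clock"],o["tcp_pos"],o["orientation"])
m=r.camera_model("wrist"); f=r.grab_frame("wrist"); np.save("w4.npy",m,allow_pickle=True); cv2.imwrite("pics/w4raw.png",f)
cv2.imwrite("pics/w4.png",cv2.resize(f[60:360,170:470],(600,600),interpolation=cv2.INTER_CUBIC))
a=np.radians(-3.5);R=np.array([[np.cos(a),-np.sin(a)],[np.sin(a),np.cos(a)]])
for x in(-.1,-.079):
  for y in(-.039,.039): print(x,y,pix("wrist",np.array([*([.535,-.3035]+R@[x,y]),.030]),m).round(1))
```

```text
12.7 [ 0.53651038 -0.3045825   0.08815862] [-2.15232935e+00  2.28807798e+00 -1.80250259e-03]
-0.1 -0.039 [375.9 419.5]
-0.1 0.039 [255.6 419.6]
-0.079 -0.039 [378.6 394.9]
-0.079 0.039 [252.7 395. ]
```

View pics/w4.png

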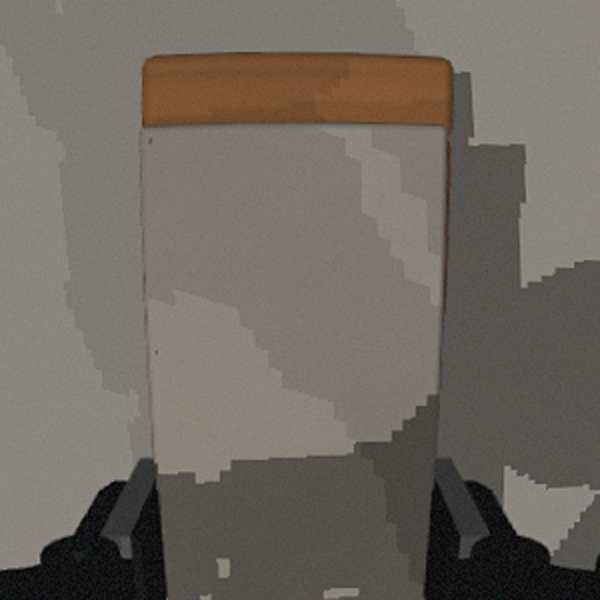

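The far end of the holder shows at crop (143–452, top edge v≈57), and the stone's far edge at v≈124, u 141–447.

Run:
```python
from h import *
m=np.load("w4.npy",allow_pickle=True).item()
t=np.array([.5365,-.3046]); a=np.radians(-3.5); ex=np.array([np.cos(a),np.sin(a)]); ey=np.array([-ex[1],ex[0]])
def s(n,p,z):
    q=ray("wrist",(p[0]/2+170,p[1]/2+60),z,m)[:2]; print(n,z,((q-t)@ex).round(4),((q-t)@ey).round(4),q.round(4))
for p in((143,75),(452,75),(300,53),(160,58),(435,58)): s("holder",p,.029)
for z in (.089,.094):
  for p in((141,124),(447,124),(150,350),(438,350)): s("stone",p,z)
```

```text
holder 0.029 0.0911 0.0374 [ 0.6297 -0.2729]
holder 0.029 0.0911 -0.0393 [ 0.625  -0.3493]
holder 0.029 0.0956 -0.0015 [ 0.6319 -0.312 ]
holder 0.029 0.0952 0.0331 [ 0.6336 -0.2774]
holder 0.029 0.0953 -0.0349 [ 0.6294 -0.3453]
stone 0.089 0.0742 0.0257 [ 0.6122 -0.2835]
stone 0.089 0.0742 -0.0257 [ 0.609  -0.3347]
stone 0.089 0.0352 0.0252 [ 0.5731 -0.2816]
stone 0.089 0.0351 -0.0251 [ 0.57   -0.3318]
stone 0.094 0.0739 0.0246 [ 0.6117 -0.2845]
stone 0.094 0.0738 -0.0246 [ 0.6087 -0.3337]
stone 0.094 0.0364 0.0242 [ 0.5743 -0.2826]
stone 0.094 0.0363 -0.0241 [ 0.5712 -0.3309]
```

Request:
arm_command --increments '[[[-0.002,-0.0005,-0.01],[0,0,0],40],[[-0.002,-0.0005,-0.02],[0,0,0],40],[[-0.002,-0.0005,-0.03],[0,0,0],40],[[-0.002,-0.0005,-0.036],[0,0,0],40],[[-0.002,-0.0005,-0.036],[0,0,0],40],[[-0.002,-0.0005,-0.036],[0,0,0],40]]'

```text
clock: 13.35
tcp_pos: [0.534, -0.3049, 0.0513]
orientation: [2.152, -2.288, -0.0]
contact_force: [-0.6, -0.9, -4.1]
grip_width: 0.0488
```

Run:
```python
from h import *
o=r.get_obs(); print(o["clock"],o["tcp_pos"],o["contact_force"])
m=r.camera_model("wrist"); f=r.grab_frame("wrist"); np.save("w5.npy",m,allow_pickle=True); cv2.imwrite("pics/w5raw.png",f)
h=cv2.cvtColor(f,cv2.COLOR_BGR2HSV); k=cv2.inRange(h,(4,110,60),(20,255,255))
t=o["tcp_pos"][:2]; a=np.radians(-3.5); ex=np.array([np.cos(a),np.sin(a)]); ey=np.array([-ex[1],ex[0]])
z=o["tcp_pos"][2]+.006
for u in(270,300,320,340,370):
    v=np.flatnonzero(k[40:250,u])+40
    if len(v): print(u,v.min(),v.max(),"far",((ray("wrist",(u,v.min()-.5),.028,m)[:2]-t)@ex).round(4),"stone",((ray("wrist",(u,v.max()+.5),z,m)[:2]-t)@ex).round(4))
for v in range(100,135,6):
    u=np.flatnonzero(k[v,180:460])+180
    if len(u): print(v,u.min(),u.max(),[((ray("wrist",(q,v),.028,m)[:2]-t)@ey).round(4) for q in(u.min()-.5,u.max()+.5)])
g=r.grab_frame("top"); 
c=np.hstack([cv2.resize(f[60:300,190:450],(520,480),interpolation=2),cv2.resize(g[235:345,395:465],(280,480),interpolation=2)]); cv2.imwrite("pics/w5.png",c)
```

```text
13.35 [ 0.53399083 -0.30487352  0.05127255] [-0.60934642 -0.9450906  -4.09717564]
270 67 116 far 0.0984 stone 0.0753
300 66 114 far 0.0985 stone 0.0758
320 66 115 far 0.0984 stone 0.0754
340 66 116 far 0.0985 stone 0.0751
370 67 116 far 0.0985 stone 0.0753
100 222 413 [np.float64(0.0384), np.float64(-0.0389)]
106 222 413 [np.float64(0.0384), np.float64(-0.0389)]
112 223 412 [np.float64(0.038), np.float64(-0.0385)]
118 228 407 [np.float64(0.0359), np.float64(-0.0364)]
124 224 411 [np.float64(0.0376), np.float64(-0.0381)]
130 223 411 [np.float64(0.0381), np.float64(-0.0381)]
```

View pics/w5.png

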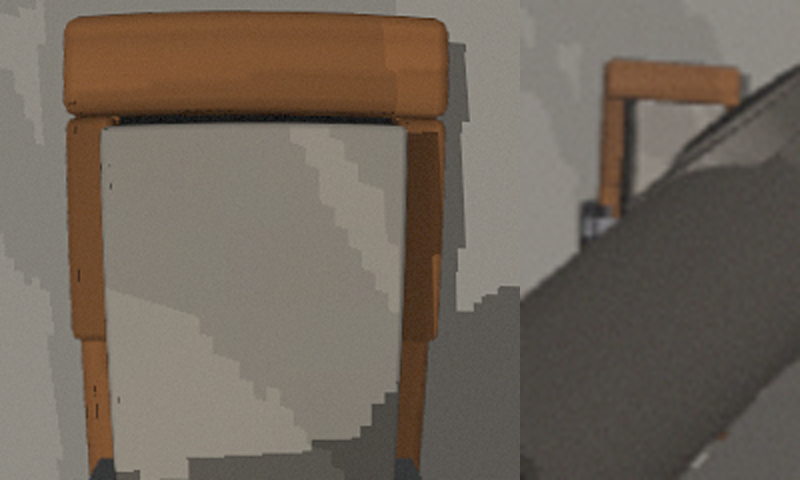

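The stone is centred over the recess: a dark gap at the far stop (v≈120) and even rails on both sides. I'll lower it gently.

Request:
arm_command --increments '[[[0,0,-0.002],[0,0,0],40],[[0,0,-0.004],[0,0,0],40],[[0,0,-0.006],[0,0,0],40],[[0,0,-0.008],[0,0,0],40],[[0,0,-0.009],[0,0,0],40],[[0,0,-0.009],[0,0,0],40]]'

```text
clock: 14.05
tcp_pos: [0.5339, -0.3047, 0.0422]
orientation: [2.152, -2.288, -0.001]
contact_force: [-0.6, -0.3, -4.7]
grip_width: 0.0491
```

Request:
arm_command --increments '[[[0,0,-0.0005],[0,0,0],40],[[0,0,-0.001],[0,0,0],40],[[0,0,-0.0015],[0,0,0],40],[[0,0,-0.0015],[0,0,0],40]]'

```text
clock: 14.45
tcp_pos: [0.5341, -0.3048, 0.0412]
orientation: [-2.152, 2.288, -0.0]
contact_force: [-1.0, 0.2, -1.7]
grip_width: 0.0485
```

Request:
arm_command --increments '[[[0,0,-0.0005],[0,0,0],40],[[0,0,-0.001],[0,0,0],40],[[0,0,-0.001],[0,0,0],40]]'

```text
clock: 14.75
tcp_pos: [0.5341, -0.3048, 0.0412]
orientation: [-2.152, 2.288, 0.0]
contact_force: [-4.8, 4.2, 9.6]
grip_width: 0.0486
```

Request:
arm_command --increments '[[[0,0,0],[0,0,0],62],[[0,0,0],[0,0,0],66],[[0,0,0],[0,0,0],72],[[0,0,0],[0,0,0],76],[[0,0,0.01],[0,0,0],76],[[0,0,0.03],[0,0,0],76],[[0,0,0.06],[0,0,0],76],[[0,0,0.1],[0,0,0],76],[[-0.02,0.04,0.14],[0,0,0],76],[[-0.04,0.08,0.17],[0,0,0],76]]'

```text
clock: 15.75
tcp_pos: [0.499, -0.2358, 0.2043]
orientation: [-2.149, 2.291, -0.004]
contact_force: [0.9, 0.3, 1.9]
grip_width: 0.0646
```

Request:
arm_command --increments '[[[-0.02,0.045,0],[0,0,0],76],[[-0.04,0.09,0],[0,0,0],76],[[-0.05,0.135,0],[0,0,0],76],[[-0.05,0.18,0],[0,0,0],76],[[-0.05,0.22,0],[0,0,0],76],[[-0.05,0.26,0],[0,0,0],76],[[-0.05,0.3,0],[0,0,0],76],[[-0.05,0.3,0],[0,0,0],76]]'

```text
clock: 16.55
tcp_pos: [0.4492, 0.0706, 0.2024]
orientation: [-2.161, 2.278, 0.001]
contact_force: [0.6, -0.1, 0.4]
grip_width: 0.0651
```

Run:
```python
from h import *
o=r.get_obs(); print(o["clock"],o["tcp_pos"],o["contact_force"],o["grip_width"])
g=r.grab_frame("top"); s=r.grab_frame("scene"); cv2.imwrite("pics/topend.png",g)
c=np.hstack([cv2.resize(g[235:345,395:465],(318,500),interpolation=2),cv2.resize(s[290:400,270:400],(480,500),interpolation=2)]); cv2.imwrite("pics/end.png",c)
```

```text
16.55 [0.44921947 0.07062101 0.20237241] [ 0.55567772 -0.11877477  0.35492252] 0.0650533192212598
```

View pics/end.png

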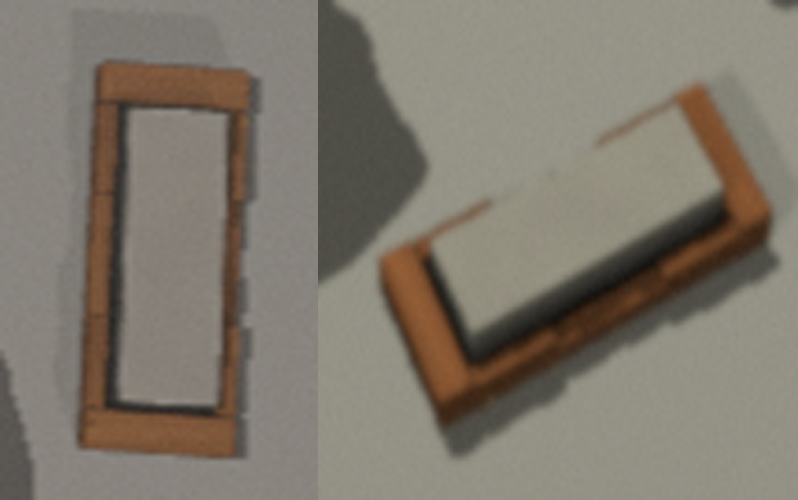

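The stone sits inside the recess; its corners in the left panel are about (126,108), (230,113), (216,407) and (116,402). I'll check the numbers.

Run:
```python
from h import *
S=[(126,108),(230,113),(216,407),(116,402)]; H=[(99,64),(249,72),(235,456),(81,446)]
c=lambda L,z:np.array([ray("top",(x/4.544+395,y/4.544+235),z)[:2] for x,y in L])
for n,L,z in(("stone",S,.047),("holder",H,.029)):
    P=c(L,z); print(n,P.mean(0).round(4),[np.linalg.norm(P[i]-P[i-1]).round(4) for i in range(4)],[np.degrees(np.arctan2(*(P[i]-P[j])[::-1])).round(1) for i,j in((0,3),(1,2))])
a=cv2.imread("pics/top0.png").astype(int);b=cv2.imread("pics/topend.png").astype(int); d=abs(a-b).max(2)
for n,(x,y) in dict(mug=(207,212),glass=(300,200),brush=(397,202)).items(): print(n,(d[y-22:y+22,x-22:x+22]>40).sum())
```

```text
stone [ 0.534  -0.3042] [np.float64(0.149), np.float64(0.0532), np.float64(0.1492), np.float64(0.0505)] [np.float64(-3.1), np.float64(-4.1)]
holder [ 0.5343 -0.3044] [np.float64(0.1962), np.float64(0.0779), np.float64(0.1972), np.float64(0.0786)] [np.float64(-3.8), np.float64(-3.5)]
mug 0
glass 0
brush 0
```

Every check agrees, so I'm handing in.

```bash
python3 -c "
from bench import r
print(r.hand_in())"
```

```text
the job is handed in; nothing more can be done
None
```

I pulled the lid off by its finger hole, lifted the stone out and set it in the holder, then handed the job in at about 17 s of the 67 s. The hand-in returned no verdict, so these are my own checks:

- **Lid:** it looked flat on the worktop in the picture after it came off. Its origin was about 194 mm along the case's x, where the step needs more than 160 mm. I did not measure it again at the end.
- **Stone:** in the last top view its centre was within about 0.5 mm of the holder's centre, and its long side was aligned within about 0.5° (limit 3.4°). It looked seated in both views. I lowered it until the wrist force showed it bearing on the floor, but its height and tilt were judged by eye, not measured.
- **Mug, glass and brush:** the top-view pixels around them had not changed since the start.
- **Disagreement:** the first close wrist look put the holder's centre about 3 mm from the top-view estimate. I moved 2 mm towards it; the next look, from lower down, brought the two to within about 1.5 mm.

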